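# Peel the top tray off a stuck stack and hold its label up to the scanner

## Task

Book the top tray into the sale: on the lot terminal press the yellow key (new lot) and let it come up, then press the green key (scanner on), one key at a time and never the red one. Then free the top blue tray from the sticky stack by lifting one corner first while the opposite corner stays down, lift it clear without dragging the other trays along, and hold it level and still, touching nothing else, with the label on its rim facing the scanner's window squarely, in line with the window in height and sideways and about a hand's width (80 to 100 mm) in front of it. Finish while still holding it there, and leave everything else on the table where it is.

Things in the scene. Friction and masses are not known exactly. Their poses are not given: they have to be found in the camera images.
- tray: Loose top tray of the stack: blue plastic, 240 (own x) x 165 (y) x 40 high, 0.2 to 0.29 kg. Solid rim 12.5 thick, 15 high, vertical inside and out; below it thin walls slope in to a 199 x 124 floor. Origin: centre of its underside; z up, rim top at 40; +x is the labelled end. Starts 90 above the stack's origin, rim on rim, same heading. Pinch the rim from above, tips less than 15 below its top
- stack: Rest of the stack: six more such trays nested at a pitch of 15, wedged into one loose 1.45 kg piece, 240 x 165 x 115 high. Origin: centre of its underside; axes as the tray's. The top tray is stuck in it by its walls near the four corners, about 1.5 to 3 N each vertically, let go when that part has risen about 8. A finger deeper than 15 below the top rim also takes the next tray's rim
- tray_corner_a (a point): Top of the tray's rim at its outer corner x = -120, y = +82.5 (tray frame); diagonal to corner c. Axes as the tray's.
- tray_corner_b (a point): Rim-top corner at x = -120, y = -82.5; diagonal to corner d.
- tray_corner_c (a point): Rim-top corner at x = +120, y = -82.5; diagonal to corner a.
- tray_corner_d (a point): Rim-top corner at x = +120, y = +82.5; diagonal to corner b.
- tray_label (a point): Centre of the tray's lot label, a white barred sticker 60 x 12 on the outer face of the rim at the +x end (tray frame: 120.5, 0, 32.5); it faces the tray's +x. Axes as the tray's.
- terminal: Lot terminal, fixed: low grey housing 28 high, x -50 to +80, 180 wide (y), a raised blank display (top about 56) along its far +x edge; three round keys in a row along y at x = -10: yellow at y = +54, green in the middle, red at y = -54. Origin: centre of the underside
- key_yellow_top (a point): Centre of the top of the yellow key (new lot), a round spring key of 26 diameter its top 50.5 above the table, in a grey collar 42 across whose top is 10 below the key's.
- key_green_top (a point): Centre of the top of the green key (scanner on); size and height as the yellow one.
- key_red_top (a point): Centre of the top of the red key (cancel); do not press it.
- key_yellow (a joint): Travel of the yellow key: 0 up, 0.006 m fully down; fully down takes 5 N, it springs back by itself.
- key_green (a joint): Travel of the green key, likewise.
- key_red (a joint): Travel of the red key, likewise.
- scanner: Hands-free scanner, fixed: a black round foot (104 across), a short neck and a grey head 66 deep (x) x 78 wide (y), from 78 to 172 above the table, with a dark red upright window on its -x face. Origin: centre of the underside of its foot; the window looks along the scanner's -x.
- scanner_window (a point): Centre of the scanner's window, at x = -35, 125 above the table (scanner frame). Axes as the scanner's: -x points out of the window, y sideways, z up.
- mug1: Bystander: clear footed glass mug, 142 high, 72 across plus a handle that sticks out 68 from the axis; stands upright, origin centre of its foot. Leave it alone.
- mug2: Bystander: clear footed glass mug, 142 high, 72 across plus a handle that sticks out 68 from the axis; stands upright, origin centre of its foot. Leave it alone.
- lot_card: Bystander: blank orange card 120 wide and 95 high leaning in an aluminium foot 60 x 110; origin under the foot. Leave it alone.
- tape: Bystander: roll of brown tape lying flat, 90 across, 24 high; origin centre of its underside. Leave it alone.
- label_roll: Bystander: roll of blank white labels standing on end, 60 across, 40 high; origin centre of its underside. Leave it alone.
- marker: Bystander: white and black marker pen lying flat, 140 long (own x, from -48 to +93), 15 high; origin on its underside. Leave it alone.

How it is judged:
By the outcome, as a careful person would: the job done as asked, in the order asked, and still so for the second after the job is handed in, while the arm keeps its last pose, push and grip.
It also fails if it takes over 48 s, if anything falls off the work surface, if the arm or the gripper's body presses on something with over 40 N, if the wrist force passes 120 N, or if a joint passes its speed limit or range.

## Robot

A 6-joint arm with a two-finger parallel gripper is mounted at the origin on the work surface. World frame = base frame: x ahead of the robot, y to its left, z up, the work surface at z = 0. Lengths are in m, angles in rad, forces in N, time in s.
With the tool pointing down it reaches from about 0.35 to 0.775 m from the base axis. Payload 7.3 kg.
Tool frame: the origin (TCP) lies at the centre of the arm's flange, where the gripper is bolted on; the fingertips stand 178 mm ahead of it and the grasp point (between the pads) lies 159 mm ahead of it; z points along the fingers, y is the line along which they close (so a half turn about z gives the same grasp; the last joint's range is limited). The gripper opens to 92 mm and grips with 3 to 60 N. Pads are 19 mm wide; open, the fingers measure 130 mm over their backs; the gripper's body (75 mm by 190 mm) begins 47 mm behind the grasp point.
Start: joints at [-1.416, 0.342, 1.524, -0, 1.275, -0.146], TCP at [0.156, -0.501, 0.405] pointing down, gripper open.
Joint ranges: [-2.53, 2.53], [-0.77, 2.02], [0.04, 2.7], [-1, 4.14], [0.28, 2.66], [-3.11, 3.11]. Speed limits (rad/s): [2.57, 2.57, 3.14, 3.14, 3.14, 3.14].

## Interface

Orientations are given as [roll, pitch, yaw] about the fixed x, y, z axes, in that order (R = Rz(yaw) Ry(pitch) Rx(roll)).
In Python, from cell import robot gives the robot as it stands.
- The arm moves only by the tool pendant, called after ">>>" by a JSON object that holds its "method" and its "body", one argument or row to a line. Schema: {"type":"object","properties":{"ticks":{"type":"string"},"finger_gap":{"type":"number"},"grip_n":{"type":"number"},"only":{"type":"string"},"quiet":{"type":"boolean"},"lines":{"type":"string"}},"required":["ticks"],"additionalProperties":false}. ticks is a string of 1 to 8 rows, parted by a bar, with the numbers parted by spaces; each row has 6 numbers: dx, dy, dz in units of 25 mm, then a rotation vector rx, ry, rz in units of 0.05 rad; each row shifts and turns the commanded pose from where the row before left it, along the tool's axes as they then stand; what a row does not reach is not made up. A row lasts 1/12 s, in which the tool goes at most 0.0417 m and 0.125 rad, less where a joint would pass 70% of its speed; a pose out of reach is approached as far as the arm can. finger_gap is the finger opening in m, set as the call begins (left out keeps the last). The fingers move at their own pace and stop on an object; grip_n is the grip in N (left out, the last holds). Time passes only in rows, so rows that do not move let the fingers close. The tool returns the time, the measured TCP pose, the force, the opening and the grip force at its end. only (a regular expression) keeps the lines of the reply that match it, lines (a string "A,B") keeps lines A to B, and quiet returns only ok. Input that does not fit is refused with a message, and nothing moves.
- robot.observe(): the state, without advancing time (a new reading comes with each control period).
- robot.read_camera(name): name is "scene" or "top"; returns a dict with "image" (420x560x3 uint8, red, green, blue), "fx", "fy", "cx", "cy" (pixels), "k1" (the pictures are not rectified: a ray, as slopes to the right and down, at radius r is drawn at 1 + k1 r^2 times it, then the intrinsics apply), "pose" (4x4, takes a point from camera to world coordinates). Camera axes: x right, y down, z forward; pixel columns grow to the right and rows downward; lengths in m; the calibration is good to about 2 mm. A picture is of the moment at which its call begins. There is no depth.
- robot.hand_in(): hands the job in; it is judged then, once.
The state is a dict: "time": time; "qpos": joint angles; "qvel": joint speeds; "joint_efforts": joint torques, N m; "tool_pos": TCP position; "tool_rot": TCP orientation; "contact_force": force on the tool from outside, world axes, zero at the start; "torque": the same for the moment, N m; "opening": finger opening in m; "grip_force": force on a finger pad.
Only numpy, scipy, OpenCV 4.12 (cv2) and the standard library are available. Lean on these libraries where they do the work, as an engineer would, in place of code of your own. Each camera call takes 0.05 s, during which the arm holds its last target. There are 200 camera calls.

## Working session

There is one attempt and no reset: what is moved stays moved. The work goes in short steps, Python scripts to look and compute and a tool call to move; the robot and the scene stay as the last step left them, time stands still between calls to the robot, and variables do not carry over. Pictures are saved under pics/ and viewed, at most 10 in all, crops included, and the job is handed in when it is done.

```bash
ls; mkdir -p pics; python3 - <<'E'
from cell import robot
import cv2,numpy as np
np.set_printoptions(precision=4,suppress=True)
for n in("scene","top"):
    c=robot.read_camera(n); cv2.imwrite(f"pics/{n}0.png",cv2.cvtColor(c["image"],cv2.COLOR_RGB2BGR))
    print(n,c["fx"],c["fy"],c["cx"],c["cy"],c["k1"]);print(c["pose"])
print(robot.observe())
E
```

```text
cell.py
pics
scene 388.4823082762667 388.4823082762667 275.8546089942706 197.67673192937283 -0.08040990308010226
[[ 0.118   0.8386 -0.5318  1.0484]
 [ 0.993  -0.1     0.0626 -0.1015]
 [-0.0006 -0.5355 -0.8445  0.8548]
 [ 0.      0.      0.      1.    ]]
top 481.31122376217274 481.31122376217274 275.0299344238086 202.92048161851434 0.0294108449690303
[[-0.0185 -0.9924  0.1218  0.4155]
 [-0.9998  0.0192  0.0044 -0.0479]
 [-0.0067 -0.1217 -0.9925  1.4175]
 [ 0.      0.      0.      1.    ]]
{'time': 0.1, 'qpos': array([-1.416 ,  0.3427,  1.5249, -0.    ,  1.2754, -0.146 ]), 'qvel': array([ 0.0013, -0.0021, -0.0016,  0.0003,  0.0009,  0.    ]), 'joint_efforts': array([  0.0016, -43.2003, -24.4695,   0.072 ,   0.0527,  -0.    ]), 'tool_pos': array([ 0.1556, -0.5013,  0.4041]), 'tool_rot': array([-3.1402, -0.0002,  0.3008]), 'contact_force': array([-0.7706,  0.2215,  0.8287]), 'torque': array([-0.0304,  0.0113,  0.0196]), 'grip_force': 0.0, 'opening': 0.09165707961534021}
```

View pics/scene0.png

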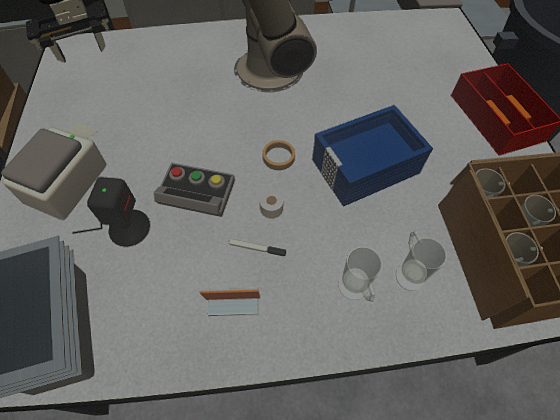

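View pics/top0.png

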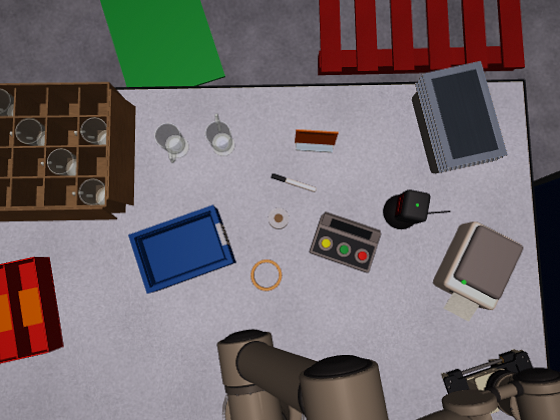

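The scene view shows the scanner at about (110,205), the terminal with red, green and yellow keys at (177,172), (197,176) and (216,180), and the tray at (370,150) with its label at (330,165). In the top view the tray is at (183,250) with its label at (222,233), the keys are at (326,243), (344,250) and (362,256), and the scanner window is near (400,205) on the head's left side.

```bash
cat > h.py <<'E'
import cv2,numpy as np
from cell import robot
np.set_printoptions(precision=4,suppress=True)
def cam(n): return robot.read_camera(n)
def ray(c,p):
    K=np.array([[c["fx"],0,c["cx"]],[0,c["fy"],c["cy"]],[0,0,1]])
    u=cv2.undistortPoints(np.array([[p]],float),K,np.array([c["k1"],0,0,0.]))[0,0]
    T=c["pose"]; d=T[:3,:3]@[u[0],u[1],1]
    return T[:3,3],d/np.linalg.norm(d)
def plane(c,p,z):
    o,d=ray(c,p); return o+d*(z-o[2])/d[2]
def two(c1,p1,c2,p2):
    o1,d1=ray(c1,p1);o2,d2=ray(c2,p2)
    s=np.linalg.lstsq(np.c_[d1,-d2],o2-o1,rcond=None)[0]
    a,b=o1+s[0]*d1,o2+s[1]*d2
    return (a+b)/2,np.linalg.norm(a-b)
def blobs(c,lo,hi,roi,amin=8):
    x0,y0,x1,y1=roi
    h=cv2.cvtColor(c["image"],cv2.COLOR_RGB2HSV)[y0:y1,x0:x1]
    m=cv2.inRange(h,np.array(lo),np.array(hi))
    n,_,st,ce=cv2.connectedComponentsWithStats(m)
    return [(ce[i]+[x0,y0],st[i,4]) for i in range(1,n) if st[i,4]>=amin]
E
python3 - <<'E'
from h import *
t=cam("top");s=cam("scene")
for n,lo,hi in(("yel",(22,120,120),(35,255,255)),("grn",(45,100,80),(80,255,255)),("red",(0,150,120),(6,255,255))):
    a=blobs(t,lo,hi,(310,210,382,275));b=blobs(s,lo,hi,(153,160,238,215))
    print(n,a,b)
    if a: print(plane(t,a[0][0],.0505))
    if b: print(plane(s,b[0][0],.0505))
    if a and b: print(two(t,a[0][0],s,b[0][0]))
def crop(c,x0,y0,w,h,k): return cv2.resize(c["image"][y0:y0+h,x0:x0+w],None,fx=k,fy=k,interpolation=cv2.INTER_CUBIC)
A=crop(t,122,198,130,100,3)  # 390x300
B=crop(s,308,100,130,110,3)[:300]
C=crop(t,380,180,65,50,6);D=crop(s,85,170,65,50,6)
M=np.vstack([np.hstack([A,B]),np.hstack([C,D])])
M=cv2.convertScaleAbs(M,alpha=1.6,beta=10)
cv2.imwrite("pics/m1.png",cv2.cvtColor(M,cv2.COLOR_RGB2BGR));print(M.shape)
E
```

```text
yel [(array([325.7273, 242.8788]), np.int32(66))] [(array([215.5397, 178.4444]), np.int32(63))]
[ 0.4666 -0.1831  0.0505]
[ 0.4664 -0.1869  0.0505]
(array([ 0.4667, -0.185 ,  0.0507]), np.float64(0.0037779495715908194))
grn [(array([343.5   , 249.1379]), np.int32(58))] [(array([195.6429, 174.7143]), np.int32(56))]
[ 0.4481 -0.2327  0.0505]
[ 0.4486 -0.2373  0.0505]
(array([ 0.4482, -0.2351,  0.0499]), np.float64(0.004602215615690318))
red [(array([362.0678, 255.4746]), np.int32(59))] [(array([175.8519, 170.6296]), np.int32(54))]
[ 0.4294 -0.2842  0.0505]
[ 0.4293 -0.2884  0.0505]
(array([ 0.4296, -0.2862,  0.0508]), np.float64(0.0040719679964164686))
(600, 780, 3)
```

View pics/m1.png

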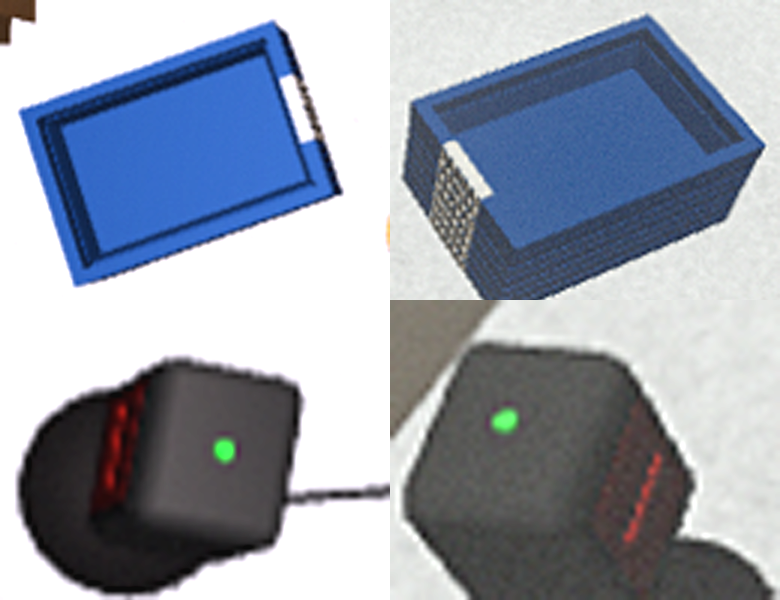

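The montage confirms this: the tray rim corners are sharp in both views, and the red window and the head's top edges are visible. Next I measure the tray and scanner numerically.

```bash
python3 - <<'E'
from h import *
t=cam("top");s=cam("scene")
def P(x,y,k,x0,y0): return ((x+.5)/k-.5+x0,(y+.5)/k-.5+y0)
z=.13
T=[plane(t,P(*p,3,122,198),z) for p in((21,111),(77,286),(275,22))]
S=[plane(s,P(*p,3,308,100),z) for p in((374,146),(258,14),(22,102))]
for Q,n in((T,"top"),(S,"scene")):
    Q=np.array(Q); print(n,Q[:,:2].tolist(),[np.linalg.norm(Q[i]-Q[j]) for i,j in((0,1),(1,2),(0,2))])
# corners: T: img left-upper = (-x,+y)=a ; bottom-left=(-x,-y)?  printed for reasoning
def loc(img,p0,p1,n,half=4):
    """subpixel max-gradient points across the segment p0-p1"""
    g=cv2.GaussianBlur(cv2.cvtColor(img,cv2.COLOR_RGB2GRAY),(0,0),.8).astype(np.float32)
    p0,p1=np.array(p0),np.array(p1);d=(p1-p0)/np.linalg.norm(p1-p0);nr=np.array([-d[1],d[0]]);o=[]
    u=np.linspace(-half,half,16*half+1)
    for f in np.linspace(0,1,n):
        q=p0+f*(p1-p0)+u[:,None]*nr
        v=cv2.remap(g,q[:,0].astype(np.float32)[None],q[:,1].astype(np.float32)[None],cv2.INTER_CUBIC)[0]
        w=np.gradient(v)**2; i=w.argmax(); w[abs(np.arange(len(u))-i)>10]=0
        o.append(p0+f*(p1-p0)+nr*(w@u/w.sum()))
    return np.array(o)
def edge(c,k,x0,y0,p0,p1,z,n=20):
    pts=loc(c["image"],P(*p0,k,x0,y0),P(*p1,k,x0,y0),n)
    W=np.array([plane(c,p,z)[:2] for p in pts]).astype(np.float32)
    vx,vy,x,y=cv2.fitLine(W,cv2.DIST_HUBER,0,.001,.001).ravel()
    r=(W-[x,y])@[-vy,vx]
    return np.array([x,y]),np.degrees(np.arctan2(vy,vx))%180,r.std()
print("tray edges")
for nm,a in dict(T_long1=(t,3,122,198,(40,105),(255,29),z),T_short=(t,3,122,198,(27,130),(71,267),z),T_long2=(t,3,122,198,(95,281),(310,204),z),
  S_long=(s,3,308,100,(45,93),(240,21),z),S_short=(s,3,308,100,(270,28),(362,132),z)).items(): print(nm,*edge(*a))
print("head edges")
z=.172
for nm,a in dict(T_back=(t,6,380,180,(298,400),(274,530),z),T_side=(t,6,380,180,(195,63),(285,80),z)).items():
    if nm=="T_back":a=(t,6,380,180,(298,105),(275,228),z)
    print(nm,*edge(*a))
print("S_l",*edge(s,6,85,170,(75,55),(22,180),z))
print("S_t",*edge(s,6,85,170,(95,46),(205,54),z))
for c,r in((t,(390,188,412,225)),(s,(118,180,140,225))):
    print(blobs(c,(0,120,25),(8,255,255),r,3),blobs(c,(172,120,25),(180,255,255),r,3))
    print("led",blobs(c,(50,120,120),(75,255,255),(380,180,445,230) if c is t else (85,170,150,220),3))
E
```

```text
top [[0.4956678875121207, 0.35032874611126796], [0.3412685308287246, 0.2981924674301469], [0.5711043250023328, 0.12414362057622899]] [np.float64(0.16296426877988346), np.float64(0.288301046433397), np.float64(0.23843315020046188)]
scene [[0.49554885897516143, 0.34843548160658], [0.3386301028890002, 0.2960937275629949], [0.41714821062615115, 0.07063411466129257]] [np.float64(0.16541812242915624), np.float64(0.23874071770941863), np.float64(0.28865249200070214)]
tray edges
T_long1 [0.5308 0.252 ] 108.74231 0.0003227326
T_short [0.404 0.322] 18.597395 0.00017913
T_long2 [0.3751 0.1877] 108.55279 0.0002148173
S_long [0.3774 0.1824] 108.8934 0.00024794752
S_short [0.4217 0.3252] 18.811476 0.00026848854
head edges
T_back [ 0.5513 -0.4397] 167.31479 0.0003016846
T_side [ 0.5921 -0.42  ] 77.84122 0.00032400308
S_l [ 0.5473 -0.4408] 165.64868 0.000375835
S_t [ 0.5215 -0.4111] 76.95228 0.00030681505
[(array([399.75, 198.  ]), np.int32(4)), (array([398.5, 205.5]), np.int32(24))] [(array([402.75, 196.  ]), np.int32(4)), (array([399., 200.]), np.int32(4)), (array([401., 207.]), np.int32(3))]
led [(array([417. , 204.5]), np.int32(8))]
[(array([126.7222, 203.1667]), np.int32(18))] []
led [(array([103.75, 189.75]), np.int32(8))]
```

```bash
python3 - <<'E'
from h import *
t=cam("top");s=cam("scene")
x=np.array([-.218,-.976,0]);y=np.array([.976,-.218,0])
def red(c,r):
    x0,y0,x1,y1=r; I=c["image"][y0:y1,x0:x1].astype(int)
    m=(I[...,0]-I[...,1:].max(2)>12).astype(np.uint8)
    n,l,st,ce=cv2.connectedComponentsWithStats(m); i=1+st[1:,4].argmax()
    pts=np.argwhere(l==i)[:,::-1]+[x0,y0]
    return cv2.minAreaRect(pts.astype(np.float32)),ce[i]+[x0,y0],st[i,4]
a=red(t,(385,185,415,230));b=red(s,(115,175,145,230));print(a,b)
for p,q in((a[0][0],b[0][0]),(a[1],b[1])):
    w,e=two(t,p,s,q);print("win",w,e,w@x,w@y)
w,e=two(t,(417,204.5),s,(103.75,189.75));print("led",w,e,w@x,w@y)
# dark foot circle, top view
g=cv2.cvtColor(t["image"],cv2.COLOR_RGB2GRAY)[180:235,378:445]
m=(g<90).astype(np.uint8);cn=max(cv2.findContours(m,0,cv2.CHAIN_APPROX_NONE)[0],key=cv2.contourArea)[:,0]+[378,180]
W=np.array([plane(t,p,.006)[:2] for p in cn if p[0]<398 or (p[1]>213 and p[0]<408)])
A=np.c_[2*W,np.ones(len(W))];r=np.linalg.lstsq(A,(W**2).sum(1),rcond=None)[0]
print("foot",r[:2],np.sqrt(r[2]+r[:2]@r[:2]),r[:2]@x[:2],r[:2]@y[:2])
# bystanders between tray and scanner
print("label roll",plane(t,(278,218),.04),"tape",plane(t,(266,275),.02),"mug2 foot",plane(t,(222,148),0),"mug1",plane(t,(173,147),0),"card",plane(t,(316,140),.05),"marker",plane(t,(318,188),0.01))
E
```

```text
(((399.31378173828125, 204.05538940429688), (5.039773941040039, 21.08595085144043), 10.007980346679688), array([399.4421, 203.9158]), np.int32(95)) (((126.94160461425781, 202.66058349609375), (1.8795868158340454, 15.80561637878418), 19.983104705810547), array([126.8125, 202.9062]), np.int32(32))
win [ 0.5644 -0.3772  0.1278] 0.0018339621800413407 0.24510294704195368 0.6331160959332351
win [ 0.5648 -0.3776  0.1275] 0.0017519465555128223 0.24540878510154038 0.6335957743415531
led [ 0.5572 -0.4115  0.1753] 0.0036910312026083637 0.2801597210834644 0.6334978419672901
foot [ 0.5563 -0.4079] 0.04943328034931046 0.27687498397789206 0.6318378432168885
label roll [ 0.5408 -0.0495  0.04  ] tape [ 0.3791 -0.0119  0.02  ] mug2 foot [0.7591 0.1149 0.    ] mug1 [0.7649 0.2622 0.    ] card [ 0.7652 -0.1643  0.05  ] marker [ 0.6302 -0.1694  0.01  ]
```

Positions are consistent: the window is at (0.5646, -0.3773, 0.1275), its given height being 0.125, and the tray rectangle is 240 x 165 centred at (0.456, 0.210) with yaw -71.3°. Keys first: I close the fingers and move above yellow.

Careful with the scale: shifts go in units of 25 mm and turns go in units of 0.05 rad. That gives: 0.0325 m is 1.3, -0.0175 m is -0.7.

```bash
cat > d.py <<'E'
import sys,numpy as np
from h import *
from scipy.spatial.transform import Rotation as R
o=robot.observe()
def go(p,rpy=None):
    "tool-axis shift (and turn) from the measured pose to world TCP p"
    r=R.from_euler('xyz',o["tool_rot"]); print("shift",r.inv().apply(np.array(p)-o["tool_pos"]))
    if rpy is not None: print("turn",(r.inv()*R.from_euler('xyz',rpy)).as_rotvec())
if __name__=="__main__":
    v=[float(a) for a in sys.argv[1:]]; go(v[:3],v[3:] or None); print(o["time"],o["tool_pos"],o["tool_rot"],o["contact_force"])
E
```

>>> {"method": "pendant", "body": {
  "ticks": "1.3 -0.7 0 0 0 0 | 1.3 -0.7 0 0 0 0 | 1.3 -0.7 0 0 0 0 | 1.3 -0.7 0 0 0 0 | 1.3 -0.7 0 0 0 0 | 1.3 -0.7 0 0 0 0 | 1.3 -0.7 0 0 0 0 | 1.3 -0.7 0 0 0 0",
  "finger_gap": 0,
  "grip_n": 10
}}

```text
time: 1.07
tool_pos: [0.3633, -0.2892, 0.405]
tool_rot: [3.141, -0.0, 0.301]
contact_force: [0.8, -0.4, -0.3]
opening: 0.0432
grip_force: 0.0
```

>>> {"method": "pendant", "body": {
  "ticks": "1.3 -0.7 0 0 0 0 | 1.3 -0.7 0 0 0 0 | 1.3 -0.7 0 0 0 0 | 1.3 -0.7 0 0 0 0 | 0 0 1.4 0 0 0 | 0 0 1.4 0 0 0 | 0 0 1.4 0 0 0 | 0 0 0 0 0 0"
}}

```text
time: 1.73
tool_pos: [0.4642, -0.184, 0.2941]
tool_rot: [-3.133, 0.008, 0.302]
contact_force: [-1.4, 0.7, -0.6]
opening: 0.0005
grip_force: 0.0
```

```bash
python3 d.py 0.4667 -0.185 0.2485
```

```text
shift [0.0024 0.0021 0.0456]
1.7333 [ 0.4642 -0.184   0.2941] [-3.1331  0.0079  0.3016] [-1.3506  0.6556 -0.5669]
```

>>> {"method": "pendant", "body": {
  "ticks": "0.08 0.08 1.2 0 0 0 | 0 0 1 0 0 0 | 0 0 0 0 0 0 | 0 0 0 0 0 0 | 0 0 0 0 0 0"
}}

```text
time: 2.15
tool_pos: [0.469, -0.1871, 0.2468]
tool_rot: [3.139, -0.002, 0.301]
contact_force: [0.2, -0.6, 1.0]
opening: 0.0003
grip_force: 0.0
```

```bash
python3 d.py 0.4667 -0.185 0.2285
```

```text
shift [-0.0016 -0.0028  0.0183]
2.15 [ 0.469  -0.1871  0.2468] [ 3.1394 -0.0019  0.3006] [ 0.2244 -0.617   0.9557]
```

Converted, 0.003 m is 0.12, 0.008 m is 0.32.

>>> {"method": "pendant", "body": {
  "ticks": "-0.04 -0.08 0.32 0 0 0 | 0 0 0.32 0 0 0 | 0 0 0.12 0 0 0 | 0 0 0.08 0 0 0 | 0 0 0 0 0 0 | 0 0 0 0 0 0"
}}

```text
time: 2.65
tool_pos: [0.4669, -0.1851, 0.224]
tool_rot: [3.141, -0.0, 0.301]
contact_force: [0.3, 0.0, 4.4]
opening: 0.0008
grip_force: 2.0
```

>>> {"method": "pendant", "body": {
  "ticks": "0 0 0.04 0 0 0 | 0 0 0.04 0 0 0 | 0 0 0 0 0 0 | 0 0 0 0 0 0"
}}

```text
time: 2.98
tool_pos: [0.4669, -0.185, 0.2226]
tool_rot: [3.141, -0.001, 0.301]
contact_force: [-2.2, 1.9, 11.9]
opening: 0.0005
grip_force: 5.7
```

Yellow bottomed out (11.9 N at 6 mm). I release it and go to green.

>>> {"method": "pendant", "body": {
  "ticks": "0 0 -0.8 0 0 0 | 0 0 -0.6 0 0 0 | 0 0 0 0 0 0 | 0 0 0 0 0 0 | -0.66 0.84 0 0 0 0 | -0.66 0.84 0 0 0 0 | 0 0 0 0 0 0 | 0 0 0 0 0 0"
}}

```text
time: 3.65
tool_pos: [0.447, -0.2356, 0.2555]
tool_rot: [-3.14, 0.001, 0.298]
contact_force: [-0.4, 0.3, -0.4]
opening: 0.0004
grip_force: 0.0
```

```bash
python3 d.py 0.4484 -0.2351 0.2285
```

```text
shift [ 0.0015 -0.      0.027 ]
3.65 [ 0.447  -0.2356  0.2555] [-3.1399  0.0013  0.2984] [-0.4088  0.2523 -0.4156]
```

Converted, 0.01 m is 0.4, 0.007 m is 0.28.

>>> {"method": "pendant", "body": {
  "ticks": "0.04 0 0.4 0 0 0 | 0 0 0.4 0 0 0 | 0 0 0.28 0 0 0 | 0 0 0.16 0 0 0 | 0 0 0.08 0 0 0 | 0 0 0 0 0 0 | 0 0 0 0 0 0"
}}

```text
time: 4.23
tool_pos: [0.4486, -0.234, 0.2236]
tool_rot: [-3.14, 0.001, 0.301]
contact_force: [-1.3, 3.9, 4.5]
opening: 0.0007
grip_force: 2.2
```

>>> {"method": "pendant", "body": {
  "ticks": "0 0 0.04 0 0 0 | 0 0 0 0 0 0 | 0 0 0 0 0 0"
}}

```text
time: 4.48
tool_pos: [0.4487, -0.2342, 0.2228]
tool_rot: [-3.141, 0.0, 0.301]
contact_force: [-1.1, 3.4, 4.6]
opening: 0.0005
grip_force: 2.4
```

>>> {"method": "pendant", "body": {
  "ticks": "0 0 0.04 0 0 0 | 0 0 0.02 0 0 0 | 0 0 0 0 0 0 | 0 0 0 0 0 0"
}}

```text
time: 4.82
tool_pos: [0.4486, -0.2343, 0.2225]
tool_rot: [3.141, -0.0, 0.301]
contact_force: [-4.8, 5.7, 16.6]
opening: 0.0006
grip_force: 8.5
```

Green is fully pressed too. I lift, cross to the tray, and turn about +91.5°.

Converted, -0.04 m is -1.6, 0.0057 m is 0.228.

>>> {"method": "pendant", "body": {
  "ticks": "0 0 -1.2 0 0 0 | 0 0 -1.6 0 0 0 | 0 0 -1.6 0 0 0 | 0 0 -1.6 0 0 0 | 0 0 -1.2 0 0 0 | 0.228 -1.52 0 0 0 0 | 0.228 -1.52 0 0 0 0 | 0.228 -1.52 0 0 0 0"
}}

```text
time: 5.48
tool_pos: [0.4309, -0.12, 0.4016]
tool_rot: [3.14, -0.001, 0.299]
contact_force: [1.8, 0.3, -0.5]
opening: 0.0002
grip_force: 0.0
```

>>> {"method": "pendant", "body": {
  "ticks": "0.228 -1.52 0 0 0 0 | 0.228 -1.52 0 0 0 0 | 0.228 -1.52 0 0 0 0 | 0.228 -1.52 0 0 0 0 | 0.228 -1.52 0 0 0 0 | 0.228 -1.52 0 0 0 0 | 0.228 -1.52 0 0 0 0 | 0.228 -1.52 0 0 0 0",
  "finger_gap": 0.05
}}

```text
time: 6.15
tool_pos: [0.3842, 0.1849, 0.4013]
tool_rot: [3.141, -0.001, 0.301]
contact_force: [1.0, 0.3, -0.4]
opening: 0.0477
grip_force: 0.0
```

>>> {"method": "pendant", "body": {
  "ticks": "0 0 0 0 0 -2.4 | 0 0 0 0 0 -2.4 | 0 0 0 0 0 -2.4 | 0 0 0 0 0 -2.4 | 0 0 0 0 0 -2.4 | 0 0 0 0 0 -2.4 | 0 0 0 0 0 -2.4"
}}

```text
time: 6.73
tool_pos: [0.385, 0.1832, 0.4011]
tool_rot: [3.141, -0.0, 1.147]
contact_force: [-0.2, 0.5, 0.9]
opening: 0.0503
grip_force: 0.0
```

>>> {"method": "pendant", "body": {
  "ticks": "0 0 0 0 0 -2.4 | 0 0 0 0 0 -2.4 | 0 0 0 0 0 -2.4 | 0 0 0 0 0 -2.4 | 0 0 0 0 0 -2.4 | 0 0 0 0 0 -2.4 | 0 0 0 0 0 -0.74 | 0 0 0 0 0 0"
}}

```text
time: 7.4
tool_pos: [0.3849, 0.1831, 0.4011]
tool_rot: [3.141, 0.001, 1.899]
contact_force: [-0.0, -0.3, -0.4]
opening: 0.0499
grip_force: 0.0
```

```bash
python3 d.py 0.3838 0.1859 0.32 3.1416 0 1.898
```

```text
shift [ 0.003  -0.0002  0.0811]
turn [0.0007 0.0005 0.001 ]
7.4 [0.3849 0.1831 0.4011] [3.1409 0.0005 1.899 ] [-0.0075 -0.3258 -0.4139]
```

Converted, 0.025 m is 1, 0.02 m is 0.8.

>>> {"method": "pendant", "body": {
  "ticks": "0.12 0 0.8 0 0 0 | 0 0 1 0 0 0 | 0 0 1 0 0 0 | 0 0 0.6 0 0 0 | 0 0 0.48 0 0 0 | 0 0 0.24 0 0 0 | 0 0 0 0 0 0 | 0 0 0 0 0 0"
}}

```text
time: 8.07
tool_pos: [0.384, 0.1861, 0.2984]
tool_rot: [3.141, 0.0, 1.897]
contact_force: [0.1, -0.9, -0.4]
opening: 0.0499
grip_force: 0.0
```

```bash
python3 - <<'E'
from h import *
t=cam("top")["image"];s=cam("scene")["image"]
M=np.hstack([cv2.resize(t[190:310,120:250],None,fx=3,fy=3,interpolation=2),cv2.resize(s[60:180,300:430],None,fx=3,fy=3,interpolation=2)])
cv2.imwrite("pics/g1.png",cv2.convertScaleAbs(cv2.cvtColor(M,cv2.COLOR_RGB2BGR),alpha=1.5,beta=10))
E
```

```text
(no output)
```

View pics/g1.png

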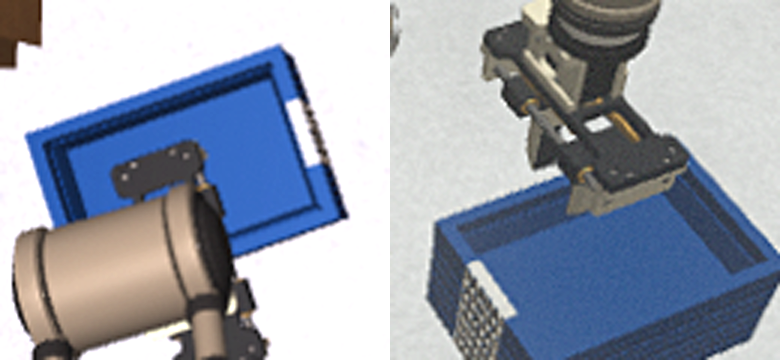

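The pictures show the fingers straddling the middle of the near long rim, one inside and one outside, with the tips about 10 mm below the rim top. I go down 1.5 mm and close.

>>> {"method": "pendant", "body": {
  "ticks": "0 0 0.06 0 0 0 | 0 0 0 0 0 0 | 0 0 0 0 0 0 | 0 0 0 0 0 0 | 0 0 0 0 0 0 | 0 0 0 0 0 0",
  "finger_gap": 0.0,
  "grip_n": 15
}}

```text
time: 8.67
tool_pos: [0.3839, 0.1861, 0.2968]
tool_rot: [3.141, 0.0, 1.898]
contact_force: [2.6, 1.7, -1.6]
opening: 0.0149
grip_force: 1.7
```

>>> {"method": "pendant", "body": {
  "ticks": "0 0 0 0 0 0 | 0 0 0 0 0 0 | 0 0 0 0 0 0 | 0 0 0 0 0 0 | 0 0 0 0 0 0",
  "finger_gap": 0.0,
  "grip_n": 60
}}

```text
time: 9.08
tool_pos: [0.3842, 0.1862, 0.2968]
tool_rot: [3.14, 0.0, 1.898]
contact_force: [5.2, 2.1, -2.3]
opening: 0.0119
grip_force: 60.0
```

The grip holds the rim (11.9 mm opening, 60 N). I tilt about corner d so that corner b rises first.

Converted, -0.0019 m is -0.076, -0.0015 m is -0.06, 0.0082 rad is 0.164.

>>> {"method": "pendant", "body": {
  "ticks": "-0.06 0.04 -0.076 0.114 0.164 0 | -0.06 0.04 -0.076 0.114 0.164 0 | -0.06 0.04 -0.076 0.114 0.164 0 | -0.06 0.04 -0.076 0.114 0.164 0 | 0 0 0 0 0 0"
}}

```text
time: 9.5
tool_pos: [0.3898, 0.1815, 0.3044]
tool_rot: [-3.119, -0.033, 1.897]
contact_force: [2.6, 2.2, 0.9]
opening: 0.0118
grip_force: 60.0
```

>>> {"method": "pendant", "body": {
  "ticks": "-0.06 0.04 -0.076 0.114 0.164 0 | -0.06 0.04 -0.076 0.114 0.164 0 | -0.06 0.04 -0.076 0.114 0.164 0 | -0.06 0.04 -0.076 0.114 0.164 0 | 0 0 0 0 0 0 | 0 0 0 0 0 0"
}}

```text
time: 10.0
tool_pos: [0.3956, 0.177, 0.3115]
tool_rot: [-3.096, -0.066, 1.896]
contact_force: [1.0, 1.5, -1.5]
opening: 0.0116
grip_force: 60.1
```

```bash
python3 - <<'E'
from h import *
t=cam("top")["image"];s=cam("scene")["image"]
M=np.hstack([cv2.resize(t[190:310,120:250],None,fx=3,fy=3,interpolation=2),cv2.resize(s[85:205,310:440],None,fx=3,fy=3,interpolation=2)])
cv2.imwrite("pics/g2.png",cv2.convertScaleAbs(cv2.cvtColor(M,cv2.COLOR_RGB2BGR),alpha=1.5,beta=10))
E
```

```text
(no output)
```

View pics/g2.png

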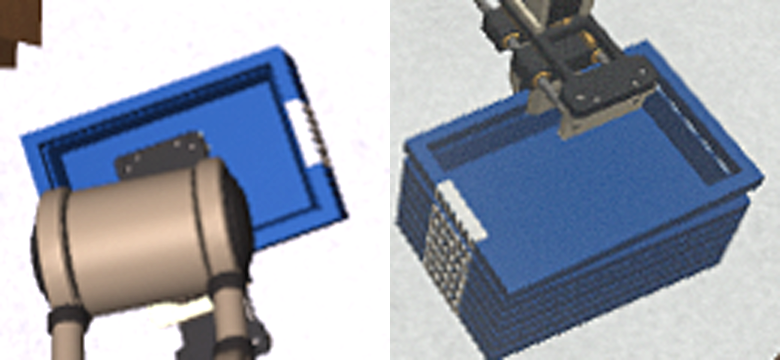

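The tray is tilted: gaps have opened along the a and c sides while corner d (lower front, right panel) still sits on the stack. Next comes a straight vertical lift.

Converted, -0.005 m is -0.2, -0.02 m is -0.8.

>>> {"method": "pendant", "body": {
  "ticks": "0.008 -0.004 -0.12 0 0 0 | 0.012 -0.008 -0.16 0 0 0 | 0.012 -0.008 -0.2 0 0 0 | 0.02 -0.016 -0.32 0 0 0 | 0.028 -0.02 -0.4 0 0 0 | 0.04 -0.028 -0.6 0 0 0 | 0.052 -0.036 -0.8 0 0 0"
}}

```text
time: 10.68
tool_pos: [0.3947, 0.1768, 0.3768]
tool_rot: [-3.092, -0.066, 1.896]
contact_force: [0.4, -0.2, -2.6]
opening: 0.0116
grip_force: 60.0
```

>>> {"method": "pendant", "body": {
  "ticks": "0.052 -0.036 -0.8 0 0 0 | 0.052 -0.036 -0.8 0 0 0 | 0 0 0 -0.456 -0.656 0 | 0 0 0 -0.456 -0.656 0 | 0 0 0 0 0 0 | 0 0 0 0 0 0 | 0 0 0 0 0 0"
}}

```text
time: 11.27
tool_pos: [0.3953, 0.1769, 0.4167]
tool_rot: [-3.14, -0.001, 1.898]
contact_force: [-0.3, 0.2, -2.1]
opening: 0.0116
grip_force: 60.0
```

```bash
python3 d.py 0.384 0.186 0.41 3.1416 0 1.898
python3 - <<'E'
from h import *
t=cam("top")["image"];s=cam("scene")["image"]
M=np.hstack([cv2.resize(t[180:320,110:270],None,fx=2.4,fy=2.4,interpolation=2),cv2.resize(s[50:190,300:460],None,fx=2.4,fy=2.4,interpolation=2)])
cv2.imwrite("pics/g3.png",cv2.convertScaleAbs(cv2.cvtColor(M,cv2.COLOR_RGB2BGR),alpha=1.5,beta=10))
E
```

```text
shift [ 0.0122 -0.0077  0.0067]
turn [-0.0016 -0.001  -0.0002]
11.2667 [0.3953 0.1769 0.4167] [-3.14   -0.001   1.8978] [-0.3279  0.1826 -2.0764]
```

View pics/g3.png

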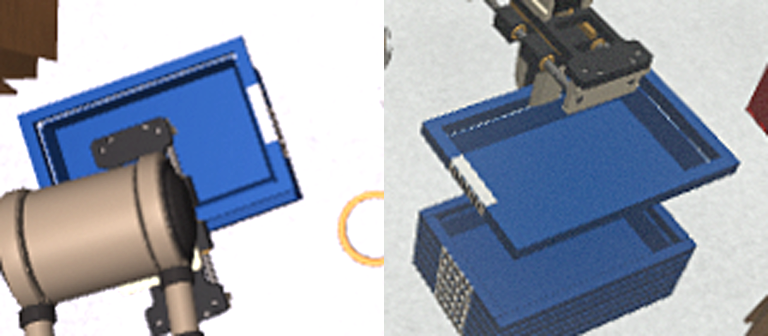

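The tray has come free and looks level, and the stack stayed in place. Next I turn -31° and carry it high towards the scanner.

Converted, 0.09 rad is 1.8.

>>> {"method": "pendant", "body": {
  "ticks": "0 0 0 0 0 0.9 | 0 0 0 0 0 1.8 | 0 0 0 0 0 1.8 | 0 0 0 0 0 1.8 | 0 0 0 0 0 1.8 | 0 0 0 0 0 1.8 | 0 0 0 0 0 1 | 0 0 0 0 0 0"
}}

```text
time: 12.03
tool_pos: [0.3957, 0.1769, 0.4165]
tool_rot: [-3.14, 0.0, 1.351]
contact_force: [-0.7, -0.0, -2.5]
opening: 0.0118
grip_force: 60.0
```

>>> {"method": "pendant", "body": {
  "ticks": "-0.28 0.2 0 0 0 0 | -0.56 0.4 0 0 0 0 | -0.84 0.6 0 0 0 0 | -0.84 0.6 0 0 0 0 | -0.84 0.6 0 0 0 0 | -0.84 0.6 0 0 0 0 | -0.84 0.6 0 0 0 0 | -0.84 0.6 0 0 0 0"
}}

```text
time: 12.7
tool_pos: [0.4667, 0.0088, 0.4167]
tool_rot: [-3.141, 0.0, 1.354]
contact_force: [0.7, -0.3, -2.4]
opening: 0.0115
grip_force: 60.0
```

>>> {"method": "pendant", "body": {
  "ticks": "-0.84 0.6 0 0 0 0 | -0.84 0.6 0 0 0 0 | -0.84 0.6 0 0 0 0 | -0.84 0.6 0 0 0 0 | -0.56 0.4 0 0 0 0 | -0.28 0.16 0 0 0 0 | 0 0 0 0 0 0 | 0 0 0 0 0 0"
}}

```text
time: 13.37
tool_pos: [0.5156, -0.1079, 0.4164]
tool_rot: [-3.14, -0.001, 1.353]
contact_force: [0.6, -0.6, -2.7]
opening: 0.0116
grip_force: 60.0
```

```bash
python3 d.py 0.5359 -0.1553 0.2995 3.1416 0 1.3526
```

```text
shift [-0.042   0.0303  0.1168]
turn [-0.0012 -0.0005  0.0002]
13.3667 [ 0.5156 -0.1079  0.4164] [-3.1404 -0.0005  1.3528] [ 0.6206 -0.5717 -2.7418]
```

Converted, 0.02 m is 0.8, 0.015 m is 0.6.

>>> {"method": "pendant", "body": {
  "ticks": "-0.4 0.32 0.4 0 0 0 | -0.56 0.4 0.6 0 0 0 | -0.44 0.32 0.8 0 0 0 | -0.28 0.16 0.8 0 0 0 | 0 0 0.6 0 0 0 | 0 0 0.4 0 0 0 | 0 0 0 0 0 0 | 0 0 0 0 0 0"
}}

```text
time: 14.03
tool_pos: [0.5361, -0.1548, 0.3266]
tool_rot: [-3.141, -0.0, 1.354]
contact_force: [0.9, 0.0, -0.2]
opening: 0.0121
grip_force: 60.0
```

```bash
python3 d.py 0.5359 -0.1553 0.2995 3.1416 0 1.3526
python3 - <<'E'
from h import *
t=cam("top")["image"];s=cam("scene")["image"]
M=np.hstack([cv2.resize(t[110:270,270:430],None,fx=2.5,fy=2.5,interpolation=2),cv2.resize(s[130:290,90:250],None,fx=2.5,fy=2.5,interpolation=2)])
cv2.imwrite("pics/g4.png",cv2.convertScaleAbs(cv2.cvtColor(M,cv2.COLOR_RGB2BGR),alpha=1.5,beta=10))
E
```

```text
shift [-0.0006 -0.      0.0271]
turn [-0.0007 -0.0001  0.0013]
14.0333 [ 0.5361 -0.1548  0.3266] [-3.1409 -0.0001  1.3539] [ 0.9216  0.011  -0.1998]
```

View pics/g4.png

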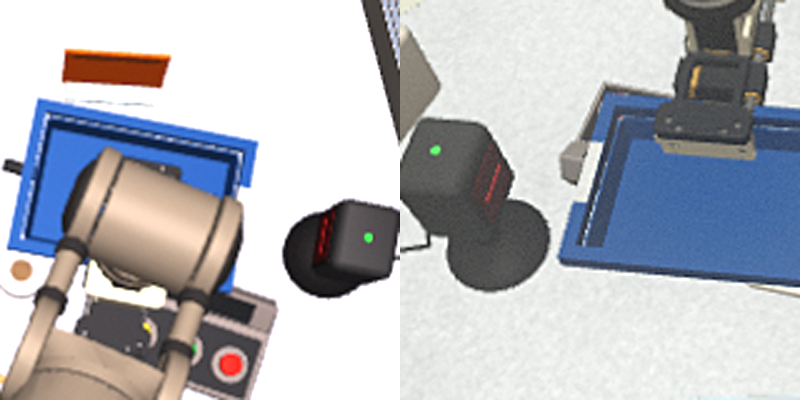

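The tray is held with its label end facing the scanner window, clear of the card and terminal. I lower it to the final height and measure.

>>> {"method": "pendant", "body": {
  "ticks": "-0.024 0 0.16 0 0 0 | 0 0 0.32 0 0 0 | 0 0 0.32 0 0 0 | 0 0 0.2 0 0 0 | 0 0 0.08 0 0 0 | 0 0 0 0 0 0 | 0 0 0 0 0 0 | 0 0 0 0 0 0"
}}

```text
time: 14.8
tool_pos: [0.5361, -0.156, 0.3]
tool_rot: [3.141, 0.0, 1.353]
contact_force: [0.6, -1.3, -1.9]
opening: 0.0113
grip_force: 60.0
```

```bash
python3 - <<'E'
from h import *
t=cam("top");s=cam("scene")
M=np.hstack([cv2.resize(c["image"][y:y+100,x:x+130],None,fx=3,fy=3,interpolation=2) for c,x,y in((t,270,145),(s,140,160))])
N=np.hstack([cv2.resize(c["image"][y:y+75,x:x+130],None,fx=3,fy=3,interpolation=2) for c,x,y in((s,210,175),(t,330,165))])
cv2.imwrite("pics/g5.png",cv2.convertScaleAbs(cv2.cvtColor(np.vstack([M,N]),cv2.COLOR_RGB2BGR),alpha=1.5,beta=10))
E
```

View pics/g5.png

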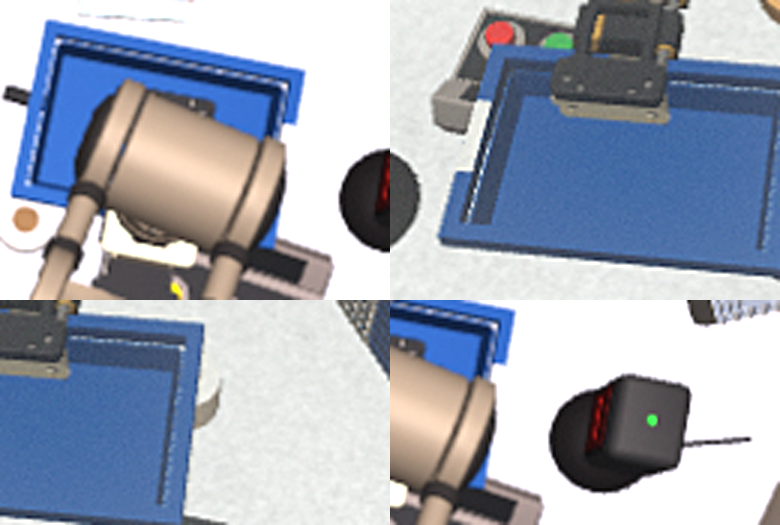

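The scene and top pictures show all four rim corners: a, b and d in both views, c in the scene view only. I triangulate them.

```bash
python3 - <<'E'
from h import *
t=cam("top");s=cam("scene")
P=lambda x,y,x0,y0:((x+.5)/3-.5+x0,(y+.5)/3-.5+y0)
T=dict(a=P(47,21,270,145),d=P(305,70,270,145),b=P(12,197,270,145))
S=dict(d=P(50,239,140,160),c=P(100,46,140,160),b=P(205,22,210,175),a=P(183,219,210,175))
X={}
for k in"abd":
    X[k],e=two(t,T[k],s,S[k]);print(k,X[k],e,plane(t,T[k],.1325)[:2],plane(s,S[k],.1325)[:2])
X["c"]=plane(s,S["c"],.1325);print("c",X["c"])
ang=lambda v:np.degrees(np.arctan2(v[1],v[0]))
print("yaw",ang(X["d"]-X["a"]),ang(X["c"]-X["b"]),ang(X["a"]-X["b"])-90,ang(X["d"]-X["c"])-90)
n=np.array([.217,.976]);w=np.array([.5646,-.3773])
l=(X["c"]+X["d"])[:2]/2-w;print("label rel window: dist",l@n,"side",l@[n[1],-n[0]])
E
```

```text
a [ 0.7129 -0.0728  0.1343] 0.00014379908270355072 [ 0.7133 -0.0729] [ 0.7121 -0.0726]
b [ 0.5531 -0.0382  0.1335] 3.813682555497762e-05 [ 0.5532 -0.0382] [ 0.5525 -0.0381]
d [ 0.6642 -0.3064  0.1292] 0.0023473050688788666 [ 0.6634 -0.3046] [ 0.666  -0.3067]
c [ 0.5042 -0.2756  0.1325]
yaw -101.77354125382726 -101.65224996782186 -102.20739203823877 -100.90151554562782
label rel window: dist 0.08845557025464833 side 0.0004073191601196384
```

>>> {"method": "pendant", "body": {
  "ticks": "0 0 0 0 0 0 | 0 0 0 0 0 0"
}}

```text
time: 15.17
tool_pos: [0.5359, -0.1559, 0.2999]
tool_rot: [3.141, 0.0, 1.353]
contact_force: [0.3, 0.3, -1.0]
opening: 0.0114
grip_force: 60.0
```

Label distance is about 88 mm and the sideways error about 0. A slight pitch (+x end low) is possible, so I check it with subpixel edge fits.

```bash
python3 - <<'E'
from h import *
t=cam("top");s=cam("scene")
P=lambda p,x0,y0:np.array(((p[0]+.5)/3-.5+x0,(p[1]+.5)/3-.5+y0))
g={k:cv2.GaussianBlur(c["image"].max(2),(0,0),.7).astype(np.float32) for k,c in(("t",t),("s",s))}
def pts(k,p0,p1,n,half):
    d=(p1-p0)/np.linalg.norm(p1-p0);nr=np.array([-d[1],d[0]]);u=np.linspace(-half,half,16*half+1);o=[]
    for f in np.linspace(0,1,n):
        q=(p0+f*(p1-p0)+u[:,None]*nr).astype(np.float32)
        v=cv2.remap(g[k],q[:,0][None].copy(),q[:,1][None].copy(),cv2.INTER_CUBIC)[0]
        w=np.gradient(v)**2;i=w.argmax();w[abs(np.arange(len(u))-i)>8]=0;o.append(p0+f*(p1-p0)+nr*(w@u/w.sum()))
    return np.array(o)
def fit(c,k,segs,z=.1325):
    W=np.array([plane(c,p,z)[:2] for a,b,n in segs for p in pts(k,a,b,n,2)],np.float32)
    vx,vy,x,y=cv2.fitLine(W,cv2.DIST_HUBER,0,.001,.001).ravel();r=(W-[x,y])@[-vy,vx]
    return np.array([x,y]),np.degrees(np.arctan2(vy,vx))%180,r.std()
A=P((47,21),270,145);D=P((305,70),270,145);B=P((12,197),270,145)
lerp=lambda a,b,f:a+f*(b-a)
print("top ad",*fit(t,"t",[(lerp(A,D,.06),lerp(A,D,.94),30)]))
print("top ab",*fit(t,"t",[(lerp(A,B,.06),lerp(A,B,.9),25)]))
c=P((100,46),140,160);b=P((205,22),210,175);d=P((50,239),140,160);a=P((183,219),210,175)
print("px",c,b,d,a)
print("scene bc",*fit(s,"s",[(lerp(c,b,.08),lerp(c,b,.24),8),(lerp(c,b,.66),lerp(c,b,.96),14)]))
print("scene da",*fit(s,"s",[(lerp(d,a,.05),lerp(d,a,.95),30)]))
print("scene ab",*fit(s,"s",[(lerp(a,b,.06),lerp(a,b,.9),20)]))
I=s["image"].max(2)
for f in(.15,.3,.5,.7,.9):
    q=lerp(d,a,f).round().astype(int);print(f,q,I[q[1]-5:q[1]+8,q[0]])
E
```

```text
top ad [ 0.6886 -0.1928] 77.516846 0.00028253018
top ab [ 0.6299 -0.0522] 167.28122 0.00040812598
px [173. 175.] [278. 182.] [156.3333 239.3333] [270.6667 247.6667]
scene bc [ 0.5367 -0.1129] 77.65066 0.00202414
scene da [ 0.6929 -0.1787] 78.29496 0.0015080811
scene ab [ 0.6461 -0.0578] 167.44801 0.0012076003
0.15 [173 241] [104 105 105 107  94  54  55  90 158 153 153 154 150]
0.3 [191 242] [106 103 105 107 110  70  55  59 132 161 153 152 151]
0.5 [214 244] [106 107 102 106 113  83  55  51 104 161 152 147 150]
0.7 [236 245] [104 106 106 107 107 113  84  57  51 103 157 151 152]
0.9 [259 247] [110 108 106 106 108 113  97  60  55  86 151 149 152]
```

```bash
python3 - <<'E'
from h import *
s=cam("scene")
W=np.array([plane(s,p,.1325)[:2] for p in((173,240.35),(191,241.75),(214,244.05),(236,246.15),(259,248.45))],np.float32)
vx,vy,x,y=cv2.fitLine(W,cv2.DIST_L2,0,.001,.001).ravel();print(x,y,np.degrees(np.arctan2(vy,vx)),(W-[x,y])@[-vy,vx])
n=np.array([-np.sin(np.radians(77.5)),np.cos(np.radians(77.5))])
for p in W[[0,-1]]: print((p-[.6886,-.1928])@n)
E
```

```text
0.69079936 -0.18652584 77.48393 [-0.0004  0.0004  0.0002  0.0001 -0.0002]
-0.0011698513611237175
-0.0010507122320012536
```

>>> {"method": "pendant", "body": {
  "ticks": "0 0 0 0 0 0 | 0 0 0 0 0 0 | 0 0 0 0 0 0"
}}

```text
time: 15.57
tool_pos: [0.5359, -0.1559, 0.2997]
tool_rot: [3.142, 0.0, 1.353]
contact_force: [0.0, -0.1, -2.4]
opening: 0.0119
grip_force: 60.0
```

```bash
python3 d.py 0.5361 -0.1553 0.2995
```

```text
shift [0.0006 0.     0.0002]
15.5667 [ 0.5359 -0.1559  0.2997] [3.1415 0.0001 1.3528] [ 0.0146 -0.0571 -2.411 ]
```

The edge fits agree in both views (77.5° in each, offset about 1 mm), so the tray is level, square and still. I hand in.

```bash
python3 -c "
from cell import robot
print(robot.hand_in())"
```

```text
the job is handed in; nothing more can be done
None
```

I pressed yellow then green, freed the top tray corner b first, and handed the job in with the tray held level and square about 88 mm from the scanner window; no verdict was returned.

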